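# Square up a cast on the curing unit's tray, then hold its sprung hatch below balance

### The arm

A 6-joint arm with a two-finger parallel gripper is mounted at the origin on a cart in front of the work surface, level with it; the furniture and walls round the work are solid. World frame = base frame: x ahead of the robot, y to its left, z up, the work surface at z = 0. Lengths are in m, angles in rad, forces in N, time in s.
With the tool pointing down it reaches from about 0.25 to 0.775 m from the base axis. Payload 4 kg.
Tool frame: the origin (TCP) lies on the centre line of the jaws, within the pads' length; the fingertips stand 11 mm ahead of it and the grasp point (between the pads) lies 8 mm behind it (tip_reach is the distance from the TCP to the fingertips, in m); z points along the fingers, y is the line along which they close (so a half turn about z gives the same grasp; the last joint's range is limited). The gripper opens to 94 mm and grips with 3 to 60 N. Pads are 16 mm wide; open, the fingers measure 119 mm over their backs; the gripper's body (75 mm by 177 mm) begins 78 mm behind the grasp point.
Start: joints at [-0.103, 0.087, 1.371, -0, 1.684, -0.103], TCP at [0.55, -0, 0.217] pointing down, gripper open.
Joint ranges: [-3.1, 3.1], [-0.76, 2.03], [0.27, 2.55], [-1.08, 4.22], [0.17, 2.65], [-2.57, 2.57]. Speed limits (rad/s): [2.79, 2.79, 3.14, 3.14, 3.14, 3.14].

### API

Orientations are given as a unit quaternion [x, y, z, w].
In Python, from bench import read_state, get_image, hand_in, find_in, spot_point, tip_reach gives the robot as it stands.
- The arm moves only by the tool carry_out, never from a script. Its argument "targets" is a list of rows, each an object of numbers: "tx", "ty", "tz": the shift along the tool's x, y, z in m; "rx", "ry", "rz": the turn, a rotation vector about the tool's x, y, z in degrees; "gripper": the finger opening in m, from 0 to 0.094. In form: [{"tx": .., "ty": .., "tz": .., "rx": .., "ry": .., "rz": .., "gripper": ..}, ...]. A call has 1 to 10 rows; each row shifts and turns the commanded pose from where the row before left it, along the tool's axes as they then stand; what a row does not reach is not made up. A row lasts 1/12 s, in which the tool goes at most 41.7 mm and 7.16 degrees, less where a joint would pass 70% of its speed; a pose out of reach is approached as far as the arm can. A call is refused whole if a number of a shift passes 0.0417 or a number of a turn 7.16, either way. A call with a gripper value outside its range is refused whole. The fingers move at their own pace and stop on an object; "squeeze" is the grip in N (left out, the last holds). Time passes only in rows, so rows that do not move let the fingers close. It gives the time, the measured TCP pose, the force, the opening and the grip force at its end, in the units of the state.
- read_state(): the state, without advancing time (a new reading comes with each control period).
- get_image(name): name is "scene" or "side" or "wrist"; returns a dict with "img" (384x512x3 uint8, red, green, blue), "intrinsics" (3x3 intrinsics, pixels), "xyz" and "attitude" of the camera in the world; the wrist camera has in their place "tool_from_camera" (4x4, takes a point from camera to tool coordinates, whose origin is the TCP and whose axes are the flange's). Camera axes: x right, y down, z forward; pixel columns grow to the right and rows downward; lengths in m; the calibration is good to about 2 mm. A picture is of the moment at which its call begins: read the wrist's pose just before it. There is no depth.
- hand_in(): hands the job in; it is judged then, once.
Trained networks look in the newest picture that a camera, given by its name, has taken for a name from the list of things; names that differ only in an ending like _2 or _b are one class to them, and where a whole thing is asked for, a point or a joint stands for the part that bears it (a point fixed in the world has none). Each returns a list of dicts, best first, with "confidence" (0 to 1); they miss things now and then, are a little off and sometimes report something else, mostly with a low value. They report only what shows in the picture. A call takes as long as a camera call.
- find_in(query, camera): "centre" ([column, row] in pixels, amid what is visible of it).
- spot_point(query, camera): "centre" ([column, row] in pixels: a listed point, or the origin of a listed thing).
The state is a dict: "t": time; "q": joint angles; "qd": joint speeds; "effort": joint torques, N m; "tcp_pos": TCP position; "orientation": TCP orientation; "wrist_force": force on the tool from outside, world axes, zero at the start; "moment": the same for the moment, N m; "grip_width": finger opening in m; "grip_force": force on a finger pad.
Only numpy, scipy, OpenCV 4.12 (cv2) and the standard library are available. Lean on these libraries where they do the work, as an engineer would, in place of code of your own. Each camera call takes 0.05 s, during which the arm holds its last target. There are 200 camera calls.

### The job

Get the light-curing unit ready to load: on its drawn-out tray, push the cast's blue carrier plate home into the corner of the two black stops, so that two of its edges lie flush along both. Then lift the amber hatch by its grab bar past its balance point, where the gas struts begin to carry it, without letting it fly up to its end stop, and ease it back until the bar is 1 to 5 cm below its height at balance, so that it would fall shut by itself once let go. Finish while still holding the bar there, quite still, so I can slide the tray in; keep the cast in its corner and do not disturb the bottle, the dish and the wax sheets.

Things in the scene. Friction and masses are not known exactly. Their poses are not given: they have to be found in the camera images.
- curing_unit: Light-curing unit, fixed: white housing 185 x 250 x 140 mm with an amber hatch; in front a fixed, drawn-out aluminium tray. Origin on the worktop under the housing's middle, x to its back, y left, z up. Tray top z = 0.034, x -0.30 to -0.10, y +-0.10. Black stop rails on it, 9 mm high, 7 thick: rear stop face x = -0.180 (y -0.067 to 0.083), side stop face y = -0.072 (x -0.282 to -0.187).
- stop_corner (a point): The inner corner of the two stops at tray height: the point (-0.180, -0.072, 0.034) of the unit. Its axes are the unit's.
- carrier: Loose blue plate 64 (x) x 70 (y) x 10 mm with a white dental cast (55 x 60, 30 mm high) fixed on top; 0.15 to 0.25 kg. Origin mid-underside. Starts flat on the tray, 7 to 35 mm short of the rear stop, over 15 mm left of the side stop, turned up to 0.28 rad. +x edge goes against the rear stop, -y edge against the side stop; home, its origin is at (-0.212, -0.037, 0.034) of the unit.
- carrier_corner (a point): The plate's corner at its +x and -y edges, on the underside: (0.032, -0.035, 0) of the carrier. Home, it coincides with stop_corner.
- hatch_swing (a joint): Opening of the hatch, rad: 0 shut (start), grows as its front is lifted; end stop 1.35. 0.9 kg, helped by two damped gas struts. Balance point 0.85: below it the hatch falls shut when let go, above it rises to the stop by itself. Lifting at the bar takes about 3 N from shut, fading to nothing at balance. Past balance counts from 0.93 on; hold between 0.57 and 0.815.
- hatch: Amber hatch with a steel grab bar (10 mm round, 116 long, along the unit's y). Origin mid-bar; shut: at (-0.145, 0, 0.092) of the unit, 40 mm clear of the front pane. Hinge line along y through (0.070, 0, 0.135) of the unit. At opening q the bar lies 0.219 cos(q-0.197) in front of the hinge, 0.219 sin(q-0.197) above it: z 0.268 at balance. It turns in a grip taken from above.
- bottle: Bystander: small black dropper bottle with an orange cap, 21 mm across, 56 mm high, standing on the worktop left of the tray. Origin under its middle.
- dish: Bystander: white glass dappen dish, 35 mm across, 22 mm high, on the worktop left of the tray. Origin under its middle.
- wax: Bystander: two pink wax sheets, 96 x 67 x 6 mm, lying on the worktop right of the tray. Origin under their middle.

How it is judged:
By the outcome, as a careful person would: the job done as asked, in the order asked, and still so for the second after the job is handed in, while the arm keeps its last pose, push and grip.
It also fails if it takes over 59 s, if anything falls off the work surface, if the arm or the gripper's body presses on something with over 40 N, if the wrist force passes 120 N, or if a joint passes its speed limit or range.

## Working session

There is one attempt and no reset: what is moved stays moved. The work goes in short steps, Python scripts to look and compute and a tool call to move; the robot and the scene stay as the last step left them, time stands still between calls to the robot, and variables do not carry over. Pictures are saved under pics/ and viewed, at most 10 in all, crops included, and the job is handed in when it is done.

Besides the shell and the picture viewer there is one more tool, called after ">>>" as name(argument=value, ...), one argument or row to a line, values as JSON. carry_out: Moves the arm, as the interface text tells. Its arguments: {"type":"object","properties":{"targets":{"type":"array","items":{"type":"object","properties":{"tx":{"type":"number"},"ty":{"type":"number"},"tz":{"type":"number"},"rx":{"type":"number"},"ry":{"type":"number"},"rz":{"type":"number"},"gripper":{"type":"number"}}}},"squeeze":{"type":"number"}},"required":["targets"]}

```bash
mkdir -p pics; ls; cat > h.py <<'E'
import numpy as np, cv2
from scipy.spatial.transform import Rotation as R
from bench import *
def cam(name):
    s=read_state(); d=get_image(name); K=np.array(d["intrinsics"])
    if name=="wrist":
        T=np.eye(4);T[:3,:3]=R.from_quat(s["orientation"]).as_matrix();T[:3,3]=s["tcp_pos"]
        T=T@np.array(d["tool_from_camera"])
    else:
        T=np.eye(4);a=np.array(d["attitude"]);T[:3,:3]=a if a.shape==(3,3) else R.from_quat(a).as_matrix();T[:3,3]=d["xyz"]
    return d["img"],K,T
def ray(px,K,T):
    v=T[:3,:3]@np.linalg.solve(K,[px[0],px[1],1.]);return T[:3,3],v
def atz(px,K,T,z):
    o,v=ray(px,K,T);return o+v*(z-o[2])/v[2]
def proj(P,K,T):
    c=(np.asarray(P)-T[:3,3])@T[:3,:3];u=c@K.T;return u[...,:2]/u[...,2:]
def save(img,n,k=1): cv2.imwrite("pics/"+n,cv2.cvtColor(cv2.resize(img,None,fx=k,fy=k),cv2.COLOR_RGB2BGR))
E
python3 - <<'E'
from h import *
s=read_state();print(s["tcp_pos"],s["orientation"],s["t"])
Z=dict(curing_unit=0,stop_corner=.034,carrier=.034,carrier_corner=.034,hatch=.092,bottle=0,dish=0,wax=0)
for c in("scene","side","wrist"):
    img,K,T=cam(c);save(img,c+"0.png")
    print(c,T.round(3).tolist())
    for q,z in Z.items():
        r=spot_point(q,c)[:2]
        for e in r: print(q,np.round(e["centre"],1),round(e["confidence"],2),atz(e["centre"],K,T,z).round(4))
a=[cv2.imread("pics/%s0.png"%c) for c in("scene","side","wrist")]
E
```

```text
pics
[5.49480269e-01 5.12835693e-05 2.15316223e-01] [ 7.07110304e-01  7.07102402e-01 -6.93233821e-04 -8.54923837e-04] 0.0
scene [[0.876, -0.263, 0.404, 0.183], [-0.482, -0.508, 0.714, -0.894], [0.018, -0.82, -0.572, 0.763], [0.0, 0.0, 0.0, 1.0]]
curing_unit [285.2 210.3] 0.55 [ 0.7371 -0.0943  0.    ]
stop_corner [237.1 234.3] 0.91 [ 0.5621 -0.155   0.034 ]
carrier [202.1 218. ] 0.65 [ 0.5132 -0.0607  0.034 ]
carrier_corner [219.3 220.7] 0.88 [ 0.5464 -0.0898  0.034 ]
hatch [237.  193.5] 0.58 [ 0.6006 -0.0797  0.092 ]
bottle [202. 196.] 0.41 [0.5669 0.0661 0.    ]
dish [177.8 202.6] 0.66 [0.497  0.0687 0.    ]
wax [252.1 269.8] 0.94 [ 0.5543 -0.2443  0.    ]
side [[-0.919, -0.167, 0.357, 0.245], [-0.394, 0.43, -0.813, 0.837], [-0.018, -0.887, -0.461, 0.612], [0.0, 0.0, 0.0, 1.0]]
curing_unit [213.4 218.3] 0.59 [ 0.7447 -0.0876  0.    ]
stop_corner [295.6 206. ] 0.85 [ 0.5593 -0.1607  0.034 ]
carrier [301.9 225.4] 0.86 [ 0.518  -0.0808  0.034 ]
carrier_corner [296.2 217.6] 0.66 [ 0.5407 -0.1089  0.034 ]
hatch [307. 202.] 0.7 [ 0.5102 -0.0868  0.092 ]
hatch [285.5 278.4] 0.68 [0.4635 0.1874 0.092 ]
bottle [252.9 274.7] 0.67 [0.5676 0.0856 0.    ]
bottle [303.1 227.1] 0.66 [ 0.5291 -0.1284  0.    ]
dish [289.1 279.1] 0.77 [0.4948 0.072  0.    ]
wax [308.7 201.1] 0.53 [ 0.5546 -0.2564  0.    ]
wrist [[1.0, 0.001, -0.0, 0.55], [0.001, -0.971, -0.238, 0.069], [-0.001, 0.238, -0.971, 0.384], [0.0, 0.0, 0.0, 1.0]]
curing_unit [409.1 243.3] 0.89 [ 0.7423 -0.093   0.    ]
curing_unit [263.6 344. ] 0.43 [ 0.5535 -0.246   0.    ]
stop_corner [270.5 304.6] 0.83 [ 0.5617 -0.1608  0.034 ]
carrier [229.9 237.2] 0.62 [ 0.513  -0.0712  0.034 ]
carrier_corner [251.9 264.6] 0.59 [ 0.5388 -0.1064  0.034 ]
hatch [309.7 269.3] 0.71 [ 0.599  -0.0825  0.092 ]
bottle [277.6 101.5] 0.62 [0.5689 0.0842 0.    ]
dish [208.4 108.9] 0.62 [0.4878 0.0758 0.    ]
wax [264.1 343.1] 0.58 [ 0.5542 -0.2445  0.    ]
```

```bash
python3 - <<'E'
import cv2
for n in("wrist0",):
    cv2.imwrite("pics/%s_b.png"%n,cv2.resize(cv2.imread("pics/%s.png"%n),None,fx=1.56,fy=1.56,interpolation=cv2.INTER_CUBIC))
i=cv2.imread("pics/side0.png")[130:320,140:400];cv2.imwrite("pics/side_b.png",cv2.resize(i,None,fx=3,fy=3,interpolation=cv2.INTER_CUBIC))
E
```

```text
(no output)
```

View pics/wrist0_b.png

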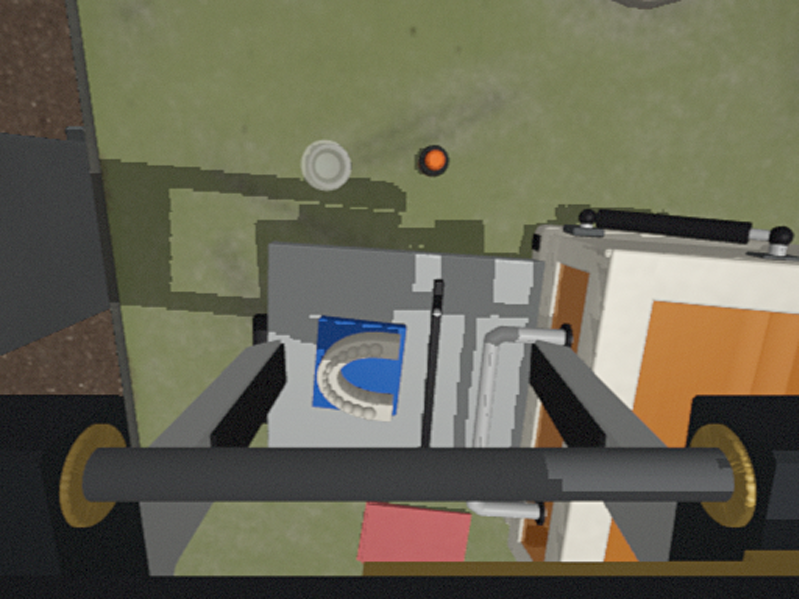

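View pics/side_b.png

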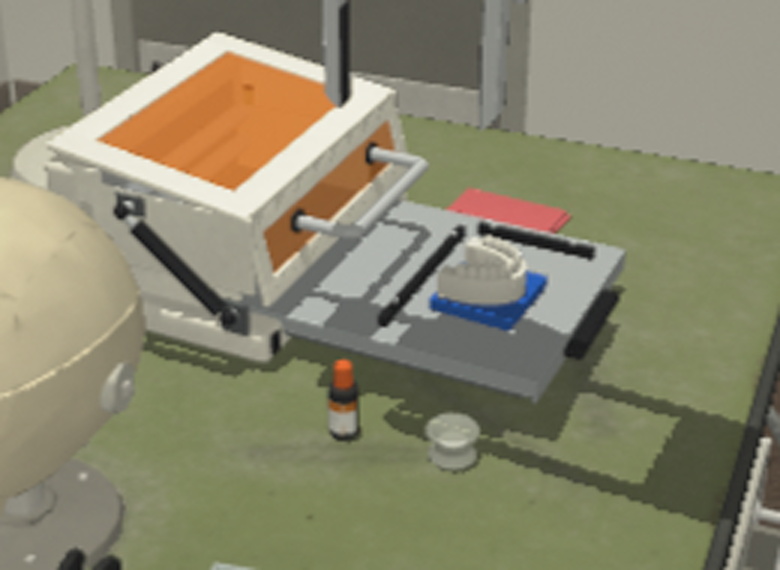

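The wrist view shows the blue plate at about (360,365), the rear rail from (438,280) to (428,445) and the bar at about x=487. The dish (326,165) and bottle (433,160) are left of the tray, and the wax is at the bottom. Next I'll compute the geometry.

```bash
cat >> h.py <<'E'
from scipy.optimize import least_squares
def fitpose(obs,guess):
    # obs: (K,T,local xyz,px) ; planar pose x,y,yaw
    def f(p):
        M=R.from_euler('z',p[2]).as_matrix();t=np.array([p[0],p[1],0])
        return np.concatenate([proj(M@np.array(l)+t,K,T)-px for K,T,l,px in obs])
    return least_squares(f,guess,loss='soft_l1')
E
python3 - <<'E'
from h import *
img,K,T=cam("wrist"); im2=None
z=1.5605
u=[((-.3,.1,.034),(268,243)),((-.18,.083,.043),(433,281)),((-.173,.083,.043),(444,281))]
obs=[(K,T,l,np.array(p)/1.56) for l,p in u]
obs+=[(K,T,(-.18,-.072,.034),np.array([270.5,304.6])),(K,T,(-.145,0,.092),np.array([309.7,269.3]))]
img,Ks,Ts=cam("side")
sc=lambda p:np.array(p)/3+[140,130]
obs+=[(Ks,Ts,l,sc(p)) for l,p in [((-.18,.083,.043),(391,325)),((-.3,.1,.034),(537,386)),((-.3,-.1,.034),(624,253))]]
obs+=[(Ks,Ts,(-.18,-.072,.034),np.array([295.6,206.]))]
img,Kc,Tc=cam("scene")
obs+=[(Kc,Tc,(-.18,-.072,.034),np.array([237.1,234.3])),(Kc,Tc,(-.145,0,.092),np.array([237,193.5]))]
r=fitpose(obs,[.74,-.09,-.06]);print("unit",r.x.round(4));print(r.fun.reshape(-1,2).round(1).tolist())
c=[((-.032,.035,.044),(319,317)),((.032,.035,.044),(406,325)),((.032,-.035,.044),(396,419)),((-.032,-.035,.044),(313,407))]
c=[(K,T,(a,b,zz),np.array(p)/1.56) for (a,b,zz),p in c]
p=fitpose(c,[.513,-.07,-.06]);print("carrier",p.x.round(4),p.fun.reshape(-1,2).round(1).tolist())
M=R.from_euler('z',r.x[2]).as_matrix()[:2,:2]
print("carrier in unit",(M.T@(p.x[:2]-r.x[:2])).round(4),p.x[2]-r.x[2])
for n,l in dict(prepush=(-.275,-.037),home=(-.212,-.037),bar=(-.145,0)).items(): print(n,(M@l+r.x[:2]).round(4))
E
```

```text
unit [ 0.7436 -0.0928 -0.0566]
[[-0.9, 0.9], [0.6, -0.8], [-0.1, -0.4], [-1.5, -4.5], [-0.3, 1.9], [-2.6, -2.7], [-0.5, -1.7], [-1.0, -2.1], [-1.0, 1.1], [-0.9, 0.2], [0.3, 1.3]]
carrier [ 0.5141 -0.0653 -0.1086] [[-0.5, 0.2], [0.7, 1.1], [0.6, -2.3], [-0.7, -0.1]]
carrier in unit [-0.2307  0.0145] -0.05204734986682923
prepush [ 0.467  -0.1142]
home [ 0.5299 -0.1178]
bar [ 0.5988 -0.0846]
```

>>> carry_out(
  targets=[
    {"gripper":0,"rz":3.2,"tx":-0.0134,"ty":-0.017},
    {"gripper":0,"tx":-0.0134,"ty":-0.017},
    {"gripper":0,"tx":-0.0134,"ty":-0.017},
    {"gripper":0,"tx":-0.0134,"ty":-0.017},
    {"gripper":0,"tx":-0.0134,"ty":-0.017},
    {"gripper":0,"tz":0.02},
    {"gripper":0,"tz":0.03},
    {"gripper":0,"tz":0.03},
    {"gripper":0,"tz":0.02},
    {"gripper":0},
  ],
  squeeze=20,
)

```text
schema error: expected keys tx, ty, tz, rx, ry, rz, gripper
```

```bash
cat >> h.py <<'E'
U=np.array([.7436,-.0928,-.0566])
def unit(p,U=U):
    M=R.from_euler('z',U[2]).as_matrix();return M.T@(np.asarray(p)-[U[0],U[1],0])
E
python3 - <<'E'
from h import *
s=read_state();print(s["t"],unit(s["tcp_pos"]).round(4),s["grip_width"],R.from_quat(s["orientation"]).as_matrix().round(3).tolist())
img,K,T=cam("wrist");save(img,"w1.png",1.56)
print(spot_point("carrier","wrist"),spot_point("carrier_corner","wrist"),spot_point("stop_corner","wrist"))
E
```

```text
1.5 [-0.1985  0.0817  0.2165] 0.09406742957304315 [[-0.0, 1.0, 0.0], [1.0, 0.0, -0.0], [-0.0, 0.0, -1.0]]
[] [{'centre': [254.9, 261.8], 'confidence': 0.73}] [{'centre': [269.3, 302.1], 'confidence': 0.74}]
```

View pics/w1.png

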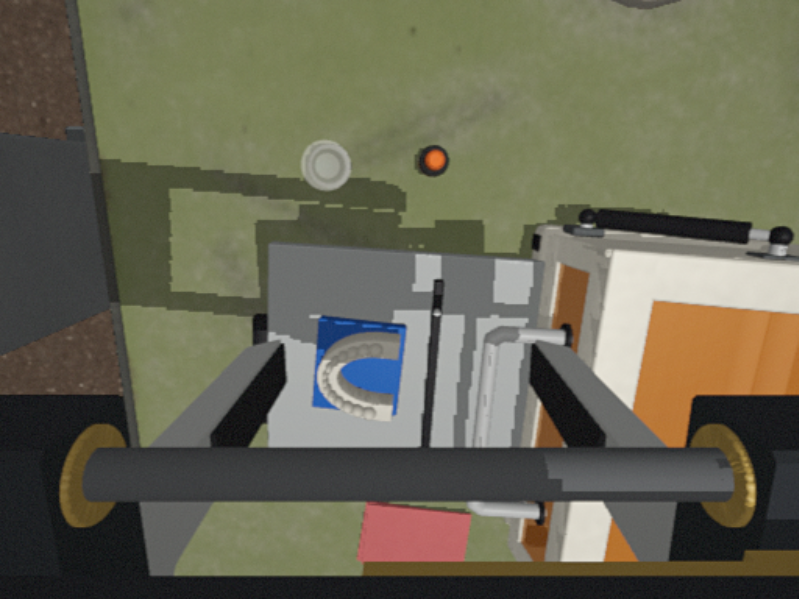

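The picture is unchanged because the call was refused: every row needs all its keys. I'll resend it complete.

>>> carry_out(
  targets=[
    {"tx":-0.0134,"ty":-0.017,"tz":0,"rx":0,"ry":0,"rz":3.2,"gripper":0},
    {"tx":-0.0134,"ty":-0.017,"tz":0,"rx":0,"ry":0,"rz":0,"gripper":0},
    {"tx":-0.0134,"ty":-0.017,"tz":0,"rx":0,"ry":0,"rz":0,"gripper":0},
    {"tx":-0.0134,"ty":-0.017,"tz":0,"rx":0,"ry":0,"rz":0,"gripper":0},
    {"tx":-0.0134,"ty":-0.017,"tz":0,"rx":0,"ry":0,"rz":0,"gripper":0},
    {"tx":0,"ty":0,"tz":0.02,"rx":0,"ry":0,"rz":0,"gripper":0},
    {"tx":0,"ty":0,"tz":0.03,"rx":0,"ry":0,"rz":0,"gripper":0},
    {"tx":0,"ty":0,"tz":0.03,"rx":0,"ry":0,"rz":0,"gripper":0},
    {"tx":0,"ty":0,"tz":0.02,"rx":0,"ry":0,"rz":0,"gripper":0},
    {"tx":0,"ty":0,"tz":0,"rx":0,"ry":0,"rz":0,"gripper":0},
  ],
  squeeze=20,
)

```text
t: 2.53
tcp_pos: [0.4586, -0.0623, 0.1115]
orientation: [0.727, 0.687, -0.003, -0.004]
wrist_force: [0.4, 1.1, 0.2]
grip_width: 0.0307
grip_force: 0.0
```

```bash
python3 - <<'E'
from h import *
s=read_state();print(s["t"],unit(s["tcp_pos"]).round(4),s["grip_width"],s["wrist_force"])
img,K,T=cam("wrist");save(img,"w2.png",1.56);np.savez("w2.npz",K=K,T=T)
E
```

```text
2.5333 [-0.2862  0.0143  0.1115] 0.030712411570702244 [0.39658243 1.0969461  0.17961432]
```

View pics/w2.png

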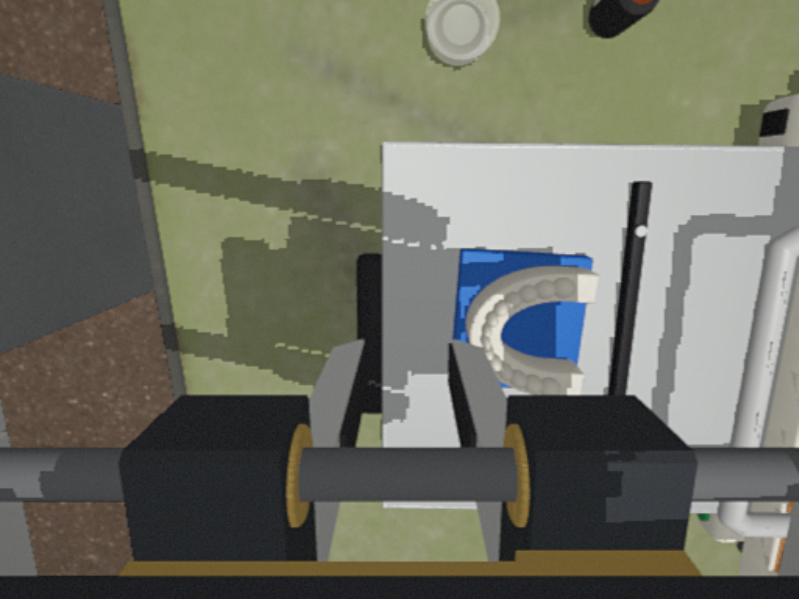

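The wrist view shows the tray's left-front corner at (384,143), the rail's left end at (632,182) and the plate corners at (460,249) and (592,256). I'll refine the poses from this view.

```bash
python3 - <<'E'
from h import *
d=np.load("w2.npz");K,T=d["K"],d["T"]
for n,p,z in [("trayFL",(383,143),.034),("trayedge",(785,148),.034),("railL",(632,182),.043),("rail2",(611,395),.043),("trayFR",(385,507),.034),("cLb",(460,249),.044),("cRb",(593,256),.044),("cLmid",(455,340),.044),("cR2",(579,365),.044)]:
    print(n,unit(atz(np.array(p)/1.5605,K,T,z)).round(4))
E
```

```text
trayFL [-0.2989  0.1002  0.034 ]
trayedge [-0.1091  0.098   0.034 ]
railL [-0.1832  0.0824  0.043 ]
rail2 [-0.1824 -0.0241  0.043 ]
trayFR [-0.2998 -0.0978  0.034 ]
cLb [-0.262   0.0511  0.044 ]
cRb [-0.1984  0.0479  0.044 ]
cLmid [-0.2633  0.0055  0.044 ]
cR2 [-0.2005 -0.0074  0.044 ]
```

>>> carry_out(
  targets=[
    {"tx":0,"ty":0,"tz":0.005,"rx":0,"ry":0,"rz":0,"gripper":0},
    {"tx":0,"ty":0,"tz":0.005,"rx":0,"ry":0,"rz":0,"gripper":0},
    {"tx":0,"ty":0,"tz":0.005,"rx":0,"ry":0,"rz":0,"gripper":0},
    {"tx":0,"ty":0,"tz":0.005,"rx":0,"ry":0,"rz":0,"gripper":0},
    {"tx":0,"ty":0,"tz":0.005,"rx":0,"ry":0,"rz":0,"gripper":0},
    {"tx":0,"ty":0,"tz":0.012,"rx":0,"ry":0,"rz":0,"gripper":0},
    {"tx":0,"ty":0,"tz":0.012,"rx":0,"ry":0,"rz":0,"gripper":0},
    {"tx":0,"ty":0,"tz":0.012,"rx":0,"ry":0,"rz":0,"gripper":0},
    {"tx":0,"ty":0.004,"tz":0,"rx":0,"ry":0,"rz":0,"gripper":0},
    {"tx":0,"ty":0.003,"tz":0,"rx":0,"ry":0,"rz":0,"gripper":0},
  ],
)

```text
t: 3.42
tcp_pos: [0.469, -0.0634, 0.055]
orientation: [0.727, 0.687, -0.0, -0.001]
wrist_force: [0.4, 1.0, -0.2]
grip_width: 0.0006
grip_force: 0.0
```

>>> carry_out(
  targets=[
    {"tx":0,"ty":0.002,"tz":0,"rx":0,"ry":0,"rz":0,"gripper":0},
    {"tx":0,"ty":0.002,"tz":0,"rx":0,"ry":0,"rz":0,"gripper":0},
    {"tx":0,"ty":0.002,"tz":0,"rx":0,"ry":0,"rz":0,"gripper":0},
    {"tx":0,"ty":0.002,"tz":0,"rx":0,"ry":0,"rz":0,"gripper":0},
    {"tx":0,"ty":0.002,"tz":0,"rx":0,"ry":0,"rz":0,"gripper":0},
    {"tx":0,"ty":0.002,"tz":0,"rx":0,"ry":0,"rz":0,"gripper":0},
    {"tx":0,"ty":0.002,"tz":0,"rx":0,"ry":0,"rz":0,"gripper":0},
    {"tx":0,"ty":0.002,"tz":0,"rx":0,"ry":0,"rz":0,"gripper":0},
    {"tx":0,"ty":0,"tz":0,"rx":0,"ry":0,"rz":0,"gripper":0},
  ],
)

```text
t: 4.17
tcp_pos: [0.4856, -0.0645, 0.0555]
orientation: [0.727, 0.687, 0.0, 0.0]
wrist_force: [-0.4, 0.0, 0.5]
grip_width: 0.0004
grip_force: 0.2
```

```bash
python3 - <<'E'
from h import *
s=read_state();print(s["t"],unit(s["tcp_pos"]).round(4),s["grip_width"],s["wrist_force"])
E
```

```text
4.1667 [-0.2592  0.0137  0.0555] 0.0003964160751552073 [-0.42028895  0.03422583  0.52546563]
```

>>> carry_out(
  targets=[
    {"tx":0,"ty":0.0015,"tz":0,"rx":0,"ry":0,"rz":0,"gripper":0},
    {"tx":0,"ty":0.0015,"tz":0,"rx":0,"ry":0,"rz":0,"gripper":0},
    {"tx":0,"ty":0.001,"tz":0,"rx":0,"ry":0,"rz":0,"gripper":0},
    {"tx":0,"ty":0.001,"tz":0,"rx":0,"ry":0,"rz":0,"gripper":0},
    {"tx":0,"ty":0,"tz":0,"rx":0,"ry":0,"rz":0,"gripper":0},
  ],
)

```text
t: 4.58
tcp_pos: [0.4903, -0.0647, 0.0555]
orientation: [0.727, 0.687, 0.0, 0.0]
wrist_force: [-0.6, -0.2, 0.6]
grip_width: 0.0007
grip_force: 0.4
```

```bash
python3 - <<'E'
from h import *
s=read_state();print(s["t"],unit(s["tcp_pos"]).round(4),s["wrist_force"].round(2) if hasattr(s["wrist_force"],'round') else s["wrist_force"])
img,K,T=cam("wrist");save(img,"w3.png",1.56);np.savez("w3.npz",K=K,T=T)
E
```

```text
4.5833 [-0.2544  0.0137  0.0555] [-0.59 -0.18  0.56]
```

View pics/w3.png

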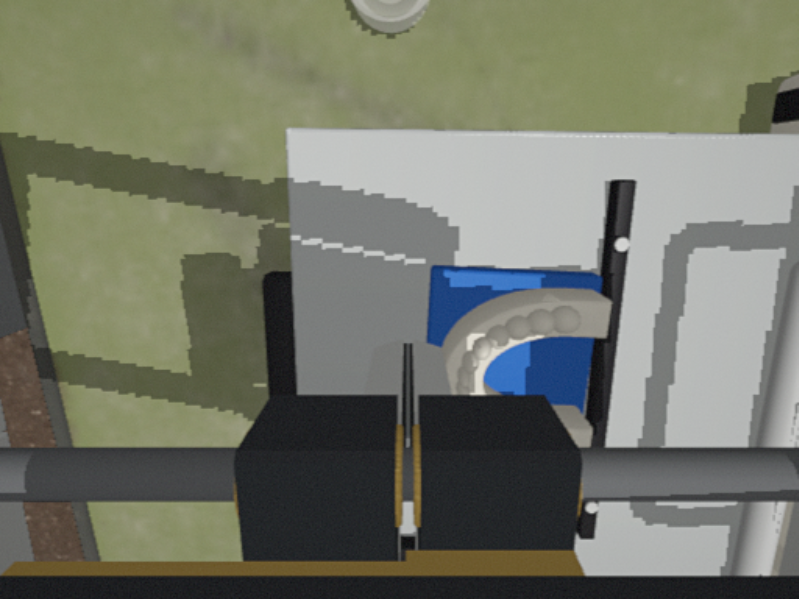

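The plate's right corner (603,275) is now close to the rear rail (607,275) and still turned slightly. I'll keep pushing until it is firm.

>>> carry_out(
  targets=[
    {"tx":0,"ty":0.001,"tz":0,"rx":0,"ry":0,"rz":0,"gripper":0},
    {"tx":0,"ty":0.001,"tz":0,"rx":0,"ry":0,"rz":0,"gripper":0},
    {"tx":0,"ty":0.001,"tz":0,"rx":0,"ry":0,"rz":0,"gripper":0},
    {"tx":0,"ty":0,"tz":0,"rx":0,"ry":0,"rz":0,"gripper":0},
  ],
)

```text
t: 4.97
tcp_pos: [0.4925, -0.0649, 0.0555]
orientation: [0.727, 0.687, -0.001, -0.001]
wrist_force: [-3.8, 0.1, 3.3]
grip_width: 0.0006
grip_force: 1.9
```

```bash
python3 - <<'E'
from h import *
d=np.load("w3.npz")
for p in[(428,268),(603,275),(608,275)]: print(unit(atz(np.array(p)/1.5605,d["K"],d["T"],.044)).round(4))
s=read_state();print(s["t"],unit(s["tcp_pos"]).round(4),s["wrist_force"])
E
```

```text
[-0.2471  0.0511  0.044 ]
[-0.1825  0.0486  0.044 ]
[-0.1807  0.0486  0.044 ]
4.9667 [-0.2523  0.0136  0.0555] [-3.80275629  0.08573515  3.33154177]
```

>>> carry_out(
  targets=[
    {"tx":0,"ty":0.001,"tz":0,"rx":0,"ry":0,"rz":0,"gripper":0},
    {"tx":0,"ty":0.001,"tz":0,"rx":0,"ry":0,"rz":0,"gripper":0},
    {"tx":0,"ty":0,"tz":0,"rx":0,"ry":0,"rz":0,"gripper":0},
  ],
)

```text
t: 5.22
tcp_pos: [0.4928, -0.0653, 0.0554]
orientation: [0.727, 0.687, -0.002, -0.002]
wrist_force: [-8.8, -1.4, 6.0]
grip_width: 0.0
grip_force: 4.3
```

>>> carry_out(
  targets=[
    {"tx":0,"ty":-0.007,"tz":0,"rx":0,"ry":0,"rz":0,"gripper":0},
    {"tx":0,"ty":-0.007,"tz":0,"rx":0,"ry":0,"rz":0,"gripper":0},
    {"tx":0.018,"ty":0,"tz":0,"rx":0,"ry":0,"rz":0,"gripper":0},
    {"tx":0.018,"ty":0,"tz":0,"rx":0,"ry":0,"rz":0,"gripper":0},
    {"tx":0.018,"ty":0,"tz":0,"rx":0,"ry":0,"rz":0,"gripper":0},
    {"tx":0,"ty":0.017,"tz":0,"rx":0,"ry":0,"rz":0,"gripper":0},
    {"tx":0,"ty":0.017,"tz":0,"rx":0,"ry":0,"rz":0,"gripper":0},
    {"tx":0,"ty":0.017,"tz":0.003,"rx":0,"ry":0,"rz":0,"gripper":0},
    {"tx":0,"ty":0,"tz":0.003,"rx":0,"ry":0,"rz":0,"gripper":0},
    {"tx":0,"ty":0,"tz":0,"rx":0,"ry":0,"rz":0,"gripper":0},
  ],
)

```text
t: 6.05
tcp_pos: [0.5347, -0.0129, 0.0486]
orientation: [0.727, 0.687, -0.0, -0.0]
wrist_force: [-0.8, -0.5, -1.1]
grip_width: 0.0006
grip_force: 0.0
```

```bash
python3 - <<'E'
from h import *
s=read_state();print(s["t"],unit(s["tcp_pos"]).round(4),s["wrist_force"])
E
```

```text
6.05 [-0.2131  0.0679  0.0486] [-0.76032779 -0.49246725 -1.08724541]
```

>>> carry_out(
  targets=[
    {"tx":-0.005,"ty":0,"tz":0,"rx":0,"ry":0,"rz":0,"gripper":0},
    {"tx":-0.003,"ty":0,"tz":0,"rx":0,"ry":0,"rz":0,"gripper":0},
    {"tx":-0.003,"ty":0,"tz":0,"rx":0,"ry":0,"rz":0,"gripper":0},
    {"tx":-0.003,"ty":0,"tz":0,"rx":0,"ry":0,"rz":0,"gripper":0},
    {"tx":-0.003,"ty":0,"tz":0,"rx":0,"ry":0,"rz":0,"gripper":0},
    {"tx":-0.003,"ty":0,"tz":0,"rx":0,"ry":0,"rz":0,"gripper":0},
    {"tx":-0.003,"ty":0,"tz":0,"rx":0,"ry":0,"rz":0,"gripper":0},
    {"tx":-0.003,"ty":0,"tz":0,"rx":0,"ry":0,"rz":0,"gripper":0},
    {"tx":-0.003,"ty":0,"tz":0,"rx":0,"ry":0,"rz":0,"gripper":0},
    {"tx":-0.003,"ty":0,"tz":0,"rx":0,"ry":0,"rz":0,"gripper":0},
  ],
)

```text
t: 6.88
tcp_pos: [0.5331, -0.0452, 0.0494]
orientation: [0.727, 0.687, -0.0, -0.0]
wrist_force: [-1.5, 2.1, 0.4]
grip_width: 0.0005
grip_force: 0.9
```

>>> carry_out(
  targets=[
    {"tx":-0.003,"ty":0,"tz":0,"rx":0,"ry":0,"rz":0,"gripper":0},
    {"tx":-0.003,"ty":0,"tz":0,"rx":0,"ry":0,"rz":0,"gripper":0},
    {"tx":-0.003,"ty":0,"tz":0,"rx":0,"ry":0,"rz":0,"gripper":0},
    {"tx":-0.003,"ty":0,"tz":0,"rx":0,"ry":0,"rz":0,"gripper":0},
    {"tx":-0.003,"ty":0,"tz":0,"rx":0,"ry":0,"rz":0,"gripper":0},
    {"tx":-0.003,"ty":0,"tz":0,"rx":0,"ry":0,"rz":0,"gripper":0},
    {"tx":-0.003,"ty":0,"tz":0,"rx":0,"ry":0,"rz":0,"gripper":0},
    {"tx":-0.003,"ty":0,"tz":0,"rx":0,"ry":0,"rz":0,"gripper":0},
    {"tx":0,"ty":0,"tz":0,"rx":0,"ry":0,"rz":0,"gripper":0},
  ],
)

```text
t: 7.63
tcp_pos: [0.5322, -0.07, 0.0496]
orientation: [0.727, 0.687, -0.0, 0.001]
wrist_force: [0.8, -0.8, 0.6]
grip_width: 0.0
grip_force: 0.0
```

```bash
python3 - <<'E'
from h import *
s=read_state();print(s["t"],unit(s["tcp_pos"]).round(4),s["wrist_force"])
img,K,T=cam("wrist");save(img,"w4.png",1.56);np.savez("w4.npz",K=K,T=T)
E
```

```text
7.6333 [-0.2123  0.0108  0.0496] [ 0.80589159 -0.82580031  0.63868461]
```

View pics/w4.png

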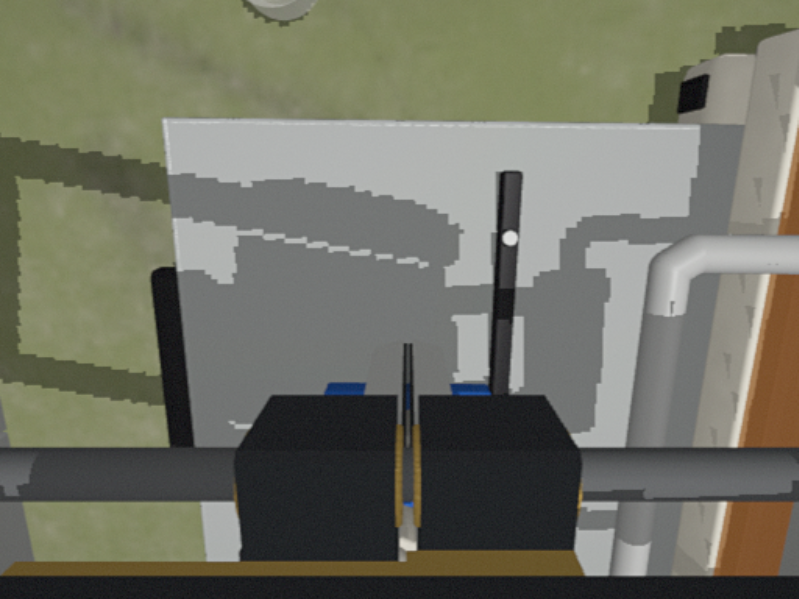

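The plate is tracking along the rear rail: its visible edge strip is at y=383 and its right end (491,383) is at the rail. I'll push the last few millimetres to the side stop.

>>> carry_out(
  targets=[
    {"tx":-0.0015,"ty":0,"tz":0,"rx":0,"ry":0,"rz":0,"gripper":0},
    {"tx":-0.0015,"ty":0,"tz":0,"rx":0,"ry":0,"rz":0,"gripper":0},
    {"tx":-0.001,"ty":0,"tz":0,"rx":0,"ry":0,"rz":0,"gripper":0},
    {"tx":-0.001,"ty":0,"tz":0,"rx":0,"ry":0,"rz":0,"gripper":0},
    {"tx":-0.001,"ty":0,"tz":0,"rx":0,"ry":0,"rz":0,"gripper":0},
    {"tx":0,"ty":0,"tz":0,"rx":0,"ry":0,"rz":0,"gripper":0},
  ],
)

```text
t: 8.18
tcp_pos: [0.532, -0.0735, 0.0498]
orientation: [0.727, 0.687, 0.002, -0.001]
wrist_force: [0.8, 5.0, 1.7]
grip_width: 0.0003
grip_force: 2.7
```

>>> carry_out(
  targets=[
    {"tx":-0.001,"ty":0,"tz":0,"rx":0,"ry":0,"rz":0,"gripper":0},
    {"tx":0,"ty":0,"tz":0,"rx":0,"ry":0,"rz":0,"gripper":0},
  ],
)

```text
t: 8.35
tcp_pos: [0.532, -0.0736, 0.0498]
orientation: [0.726, 0.687, 0.002, -0.001]
wrist_force: [1.0, 7.0, 2.4]
grip_width: 0.0009
grip_force: 3.7
```

>>> carry_out(
  targets=[
    {"tx":0.005,"ty":0,"tz":0,"rx":0,"ry":0,"rz":0,"gripper":0},
    {"tx":0.008,"ty":0,"tz":0,"rx":0,"ry":0,"rz":0,"gripper":0},
    {"tx":0,"ty":-0.02,"tz":0,"rx":0,"ry":0,"rz":0,"gripper":0},
    {"tx":0,"ty":-0.02,"tz":0,"rx":0,"ry":0,"rz":0,"gripper":0},
    {"tx":0,"ty":-0.02,"tz":0,"rx":0,"ry":0,"rz":0,"gripper":0},
    {"tx":-0.017,"ty":0,"tz":0,"rx":0,"ry":0,"rz":0,"gripper":0},
    {"tx":-0.018,"ty":0,"tz":0,"rx":0,"ry":0,"rz":0,"gripper":0},
    {"tx":-0.017,"ty":0,"tz":0,"rx":0,"ry":0,"rz":0,"gripper":0},
    {"tx":0,"ty":0.005,"tz":0,"rx":0,"ry":0,"rz":0,"gripper":0},
    {"tx":0,"ty":0.005,"tz":0,"rx":0,"ry":0,"rz":0,"gripper":0},
  ],
)

```text
t: 9.18
tcp_pos: [0.4796, -0.1126, 0.0496]
orientation: [0.727, 0.686, -0.0, 0.0]
wrist_force: [-0.1, 0.6, 0.1]
grip_width: 0.0003
grip_force: 0.0
```

>>> carry_out(
  targets=[
    {"tx":0,"ty":0.002,"tz":0,"rx":0,"ry":0,"rz":0,"gripper":0},
    {"tx":0,"ty":0.002,"tz":0,"rx":0,"ry":0,"rz":0,"gripper":0},
    {"tx":0,"ty":0.001,"tz":0,"rx":0,"ry":0,"rz":0,"gripper":0},
    {"tx":0,"ty":0.001,"tz":0,"rx":0,"ry":0,"rz":0,"gripper":0},
    {"tx":0,"ty":0,"tz":0,"rx":0,"ry":0,"rz":0,"gripper":0},
  ],
)

```text
t: 9.6
tcp_pos: [0.4856, -0.112, 0.0494]
orientation: [0.726, 0.687, 0.0, -0.0]
wrist_force: [0.0, 0.3, -0.6]
grip_width: 0.0008
grip_force: 0.0
```

```bash
python3 - <<'E'
from h import *
s=read_state();print(s["t"],unit(s["tcp_pos"]).round(4),s["wrist_force"])
E
```

```text
9.6 [-0.2565 -0.0338  0.0494] [ 0.01207423  0.2734754  -0.56817259]
```

>>> carry_out(
  targets=[
    {"tx":0,"ty":0.001,"tz":0,"rx":0,"ry":0,"rz":0,"gripper":0},
    {"tx":0,"ty":0.001,"tz":0,"rx":0,"ry":0,"rz":0,"gripper":0},
    {"tx":0,"ty":0.001,"tz":0,"rx":0,"ry":0,"rz":0,"gripper":0},
    {"tx":0,"ty":0.001,"tz":0,"rx":0,"ry":0,"rz":0,"gripper":0},
    {"tx":0,"ty":0,"tz":0,"rx":0,"ry":0,"rz":0,"gripper":0},
  ],
)

```text
t: 10.02
tcp_pos: [0.4889, -0.1127, 0.0494]
orientation: [0.727, 0.687, -0.0, -0.001]
wrist_force: [-2.5, 0.5, 1.4]
grip_width: 0.0005
grip_force: 1.2
```

>>> carry_out(
  targets=[
    {"tx":0,"ty":0.001,"tz":0,"rx":0,"ry":0,"rz":0,"gripper":0},
    {"tx":0,"ty":0,"tz":0,"rx":0,"ry":0,"rz":0,"gripper":0},
  ],
)

```text
t: 10.18
tcp_pos: [0.489, -0.1127, 0.0493]
orientation: [0.727, 0.687, -0.001, -0.001]
wrist_force: [-4.9, -1.1, 3.6]
grip_width: 0.0001
grip_force: 2.9
```

```bash
python3 - <<'E'
from h import *
s=read_state();print(s["t"],unit(s["tcp_pos"]).round(4),s["wrist_force"])
E
```

```text
10.1833 [-0.2531 -0.0342  0.0493] [-4.86507579 -1.13982537  3.56160429]
```

>>> carry_out(
  targets=[
    {"tx":0,"ty":-0.006,"tz":0,"rx":0,"ry":0,"rz":0,"gripper":0},
    {"tx":0,"ty":-0.01,"tz":0,"rx":0,"ry":0,"rz":0,"gripper":0},
    {"tx":0,"ty":0,"tz":-0.03,"rx":0,"ry":0,"rz":0,"gripper":0.036},
    {"tx":0,"ty":0,"tz":-0.04,"rx":0,"ry":0,"rz":0,"gripper":0.036},
    {"tx":0,"ty":0,"tz":-0.04,"rx":0,"ry":0,"rz":0,"gripper":0.036},
    {"tx":0.01,"ty":0,"tz":-0.03,"rx":0,"ry":0,"rz":0,"gripper":0.036},
    {"tx":0.015,"ty":0.015,"tz":-0.015,"rx":0,"ry":0,"rz":0,"gripper":0.036},
    {"tx":0.015,"ty":0.015,"tz":0,"rx":0,"ry":0,"rz":0,"gripper":0.036},
    {"tx":0.005,"ty":0.01,"tz":0,"rx":0,"ry":0,"rz":0,"gripper":0.036},
    {"tx":0,"ty":0,"tz":0,"rx":0,"ry":0,"rz":0,"gripper":0.036},
  ],
)

```text
t: 11.02
tcp_pos: [0.5177, -0.0685, 0.204]
orientation: [0.726, 0.688, 0.0, 0.0]
wrist_force: [-0.4, 0.9, -0.4]
grip_width: 0.0357
grip_force: 0.0
```

```bash
python3 - <<'E'
from h import *
s=read_state();print(s["t"],unit(s["tcp_pos"]).round(4),s["wrist_force"],s["grip_width"])
img,K,T=cam("wrist");save(img,"w5.png",1.56);np.savez("w5.npz",K=K,T=T)
for q,z in dict(carrier_corner=.034,stop_corner=.034,hatch=.092).items():
    print(q,[(np.round(e["centre"],1),e["confidence"],unit(atz(e["centre"],K,T,z)).round(4)) for e in spot_point(q,"wrist")[:2]])
E
```

```text
11.0167 [-0.2269  0.0115  0.204 ] [-0.4156205   0.90836557 -0.4188295 ] 0.035709251429348735
carrier_corner [(array([300.5, 253.8]), 0.63, array([-0.1814, -0.0748,  0.034 ]))]
stop_corner [(array([302.4, 254.6]), 0.55, array([-0.1791, -0.0758,  0.034 ]))]
hatch [(array([350.1, 206.6]), 0.84, array([-0.1452, -0.0011,  0.092 ])), (array([301.5, 251.9]), 0.34, array([-0.1884, -0.0462,  0.092 ]))]
```

View pics/w5.png

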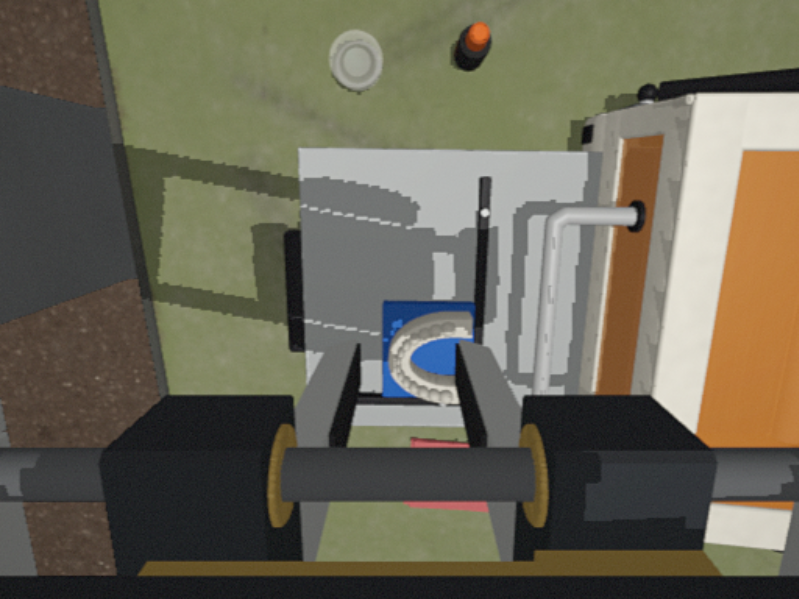

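The plate now sits flush with the rear rail (right edge at x≈476) and the side rail (bottom edge at y≈397). The network puts the bar at unit x=-0.145, so I'll move over it and down.

>>> carry_out(
  targets=[
    {"tx":0,"ty":0.02,"tz":0,"rx":0,"ry":0,"rz":0,"gripper":0.034},
    {"tx":0,"ty":0.022,"tz":0,"rx":0,"ry":0,"rz":0,"gripper":0.034},
    {"tx":0,"ty":0.02,"tz":0,"rx":0,"ry":0,"rz":0,"gripper":0.034},
    {"tx":0,"ty":0.02,"tz":0,"rx":0,"ry":0,"rz":0,"gripper":0.034},
    {"tx":0,"ty":0,"tz":0.02,"rx":0,"ry":0,"rz":0,"gripper":0.034},
    {"tx":0,"ty":0,"tz":0.025,"rx":0,"ry":0,"rz":0,"gripper":0.034},
    {"tx":0,"ty":0,"tz":0.02,"rx":0,"ry":0,"rz":0,"gripper":0.034},
    {"tx":0,"ty":0,"tz":0.015,"rx":0,"ry":0,"rz":0,"gripper":0.034},
    {"tx":0,"ty":0,"tz":0,"rx":0,"ry":0,"rz":0,"gripper":0.034},
  ],
)

```text
t: 11.97
tcp_pos: [0.5953, -0.074, 0.1192]
orientation: [0.727, 0.687, -0.003, -0.004]
wrist_force: [-0.1, 0.4, -0.3]
grip_width: 0.0339
grip_force: 0.0
```

```bash
python3 - <<'E'
from h import *
s=read_state();print(s["t"],unit(s["tcp_pos"]).round(4),s["wrist_force"],s["grip_width"])
img,K,T=cam("wrist");save(img,"w6.png",1.56)
for q,z in dict(hatch=.092).items():
    print(q,[(np.round(e["centre"],1),e["confidence"],unit(atz(e["centre"],K,T,z)).round(4)) for e in spot_point(q,"wrist")[:2]])
E
```

```text
11.9667 [-0.1491  0.0104  0.1192] [-0.14698119  0.44304747 -0.34681177] 0.03394249079929383
hatch [(array([267.6, 238.9]), 0.9, array([-0.1452,  0.0003,  0.092 ]))]
```

View pics/w6.png

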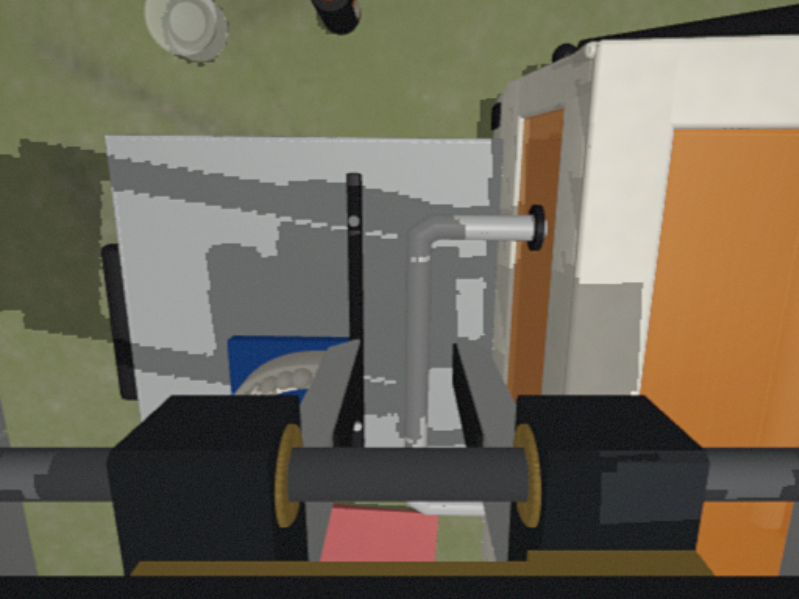

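The bar (x≈415) lies between the fingers, slightly right of centre. I'll go down and close on it.

>>> carry_out(
  targets=[
    {"tx":0,"ty":0.003,"tz":0.012,"rx":0,"ry":0,"rz":0,"gripper":0.034},
    {"tx":0,"ty":0,"tz":0.012,"rx":0,"ry":0,"rz":0,"gripper":0.034},
    {"tx":0,"ty":0,"tz":0.01,"rx":0,"ry":0,"rz":0,"gripper":0.034},
    {"tx":0,"ty":0,"tz":0,"rx":0,"ry":0,"rz":0,"gripper":0.005},
    {"tx":0,"ty":0,"tz":0,"rx":0,"ry":0,"rz":0,"gripper":0.005},
    {"tx":0,"ty":0,"tz":0,"rx":0,"ry":0,"rz":0,"gripper":0.005},
    {"tx":0,"ty":0,"tz":0,"rx":0,"ry":0,"rz":0,"gripper":0.005},
    {"tx":0,"ty":0,"tz":0,"rx":0,"ry":0,"rz":0,"gripper":0.005},
    {"tx":0,"ty":0,"tz":0,"rx":0,"ry":0,"rz":0,"gripper":0.005},
    {"tx":0,"ty":0,"tz":0,"rx":0,"ry":0,"rz":0,"gripper":0.005},
  ],
)

```text
t: 12.9
tcp_pos: [0.5991, -0.0738, 0.0907]
orientation: [0.727, 0.687, -0.002, -0.002]
wrist_force: [-6.8, 0.7, 1.9]
grip_width: 0.0089
grip_force: 20.0
```

```bash
python3 - <<'E'
from h import *
s=read_state();p=unit(s["tcp_pos"]);print(s["t"],p.round(4),s["wrist_force"],s["grip_width"],s["grip_force"])
b=lambda q:np.array([.07-.219*np.cos(q-.197),.135+.219*np.sin(q-.197)])
last=b(0)
for q in np.arange(.05,1.01,.05):
    n=b(q);print(round(q,2),(n-b(0)).round(4),"step ty,tz",((n-last)*[1,-1]).round(4));last=n
E
```

```text
12.9 [-0.1453  0.0108  0.0907] [-6.77869109  0.65204557  1.94399537] 0.008926623237077635 19.99755710363388
0.05 [-0.0019  0.0108] step ty,tz [-0.0019 -0.0108]
0.1 [-0.0032  0.0217] step ty,tz [-0.0013 -0.0109]
0.15 [-0.004   0.0326] step ty,tz [-0.0008 -0.0109]
0.2 [-0.0042  0.0435] step ty,tz [-0.0002 -0.0109]
0.25 [-0.0039  0.0545] step ty,tz [ 0.0003 -0.0109]
0.3 [-0.0031  0.0654] step ty,tz [ 0.0009 -0.0109]
0.35 [-0.0017  0.0762] step ty,tz [ 0.0014 -0.0109]
0.4 [0.0003 0.087 ] step ty,tz [ 0.0019 -0.0108]
0.45 [0.0027 0.0977] step ty,tz [ 0.0025 -0.0107]
0.5 [0.0057 0.1082] step ty,tz [ 0.003  -0.0105]
0.55 [0.0093 0.1186] step ty,tz [ 0.0035 -0.0104]
0.6 [0.0133 0.1288] step ty,tz [ 0.004  -0.0102]
0.65 [0.0179 0.1387] step ty,tz [ 0.0045 -0.01  ]
0.7 [0.0229 0.1484] step ty,tz [ 0.005  -0.0097]
0.75 [0.0284 0.1579] step ty,tz [ 0.0055 -0.0095]
0.8 [0.0344 0.1671] step ty,tz [ 0.006  -0.0092]
0.85 [0.0408 0.1759] step ty,tz [ 0.0064 -0.0089]
0.9 [0.0477 0.1845] step ty,tz [ 0.0069 -0.0085]
0.95 [0.055  0.1926] step ty,tz [ 0.0073 -0.0082]
1.0 [0.0627 0.2004] step ty,tz [ 0.0077 -0.0078]
```

>>> carry_out(
  targets=[
    {"tx":0,"ty":-0.003,"tz":-0.005,"rx":0,"ry":0,"rz":0,"gripper":0.005},
    {"tx":0,"ty":-0.001,"tz":-0.0058,"rx":0,"ry":0,"rz":0,"gripper":0.005},
    {"tx":0,"ty":-0.0013,"tz":-0.0109,"rx":0,"ry":0,"rz":0,"gripper":0.005},
    {"tx":0,"ty":-0.0008,"tz":-0.0109,"rx":0,"ry":0,"rz":0,"gripper":0.005},
    {"tx":0,"ty":-0.0002,"tz":-0.0109,"rx":0,"ry":0,"rz":0,"gripper":0.005},
    {"tx":0,"ty":0.0003,"tz":-0.0109,"rx":0,"ry":0,"rz":0,"gripper":0.005},
    {"tx":0,"ty":0.0009,"tz":-0.0109,"rx":0,"ry":0,"rz":0,"gripper":0.005},
    {"tx":0,"ty":0,"tz":0,"rx":0,"ry":0,"rz":0,"gripper":0.005},
  ],
  squeeze=25,
)

```text
t: 13.57
tcp_pos: [0.5962, -0.0736, 0.1595]
orientation: [0.727, 0.687, -0.0, 0.0]
wrist_force: [-6.0, -0.4, -0.6]
grip_width: 0.0093
grip_force: 25.0
```

```bash
python3 - <<'E'
from h import *
s=read_state();p=unit(s["tcp_pos"]);print(s["t"],p.round(4),(p-[-.1453,.0108,.0907]).round(4),s["wrist_force"],s["grip_width"],s["grip_force"])
E
```

```text
13.5667 [-0.1482  0.0108  0.1595] [-0.0029  0.      0.0688] [-5.95862243 -0.37282752 -0.58522022] 0.009271439500065998 25.012269616127014
```

>>> carry_out(
  targets=[
    {"tx":0,"ty":0.0002,"tz":-0.0109,"rx":0,"ry":0,"rz":0,"gripper":0.005},
    {"tx":0,"ty":0.0009,"tz":-0.0108,"rx":0,"ry":0,"rz":0,"gripper":0.005},
    {"tx":0,"ty":0.0025,"tz":-0.0107,"rx":0,"ry":0,"rz":0,"gripper":0.005},
    {"tx":0,"ty":0.003,"tz":-0.0105,"rx":0,"ry":0,"rz":0,"gripper":0.005},
    {"tx":0,"ty":0.0035,"tz":-0.0104,"rx":0,"ry":0,"rz":0,"gripper":0.005},
    {"tx":0,"ty":0.004,"tz":-0.0102,"rx":0,"ry":0,"rz":0,"gripper":0.005},
    {"tx":0,"ty":0.0045,"tz":-0.01,"rx":0,"ry":0,"rz":0,"gripper":0.005},
    {"tx":0,"ty":0.005,"tz":-0.0097,"rx":0,"ry":0,"rz":0,"gripper":0.005},
    {"tx":0,"ty":0,"tz":0,"rx":0,"ry":0,"rz":0,"gripper":0.005},
  ],
)

```text
t: 14.32
tcp_pos: [0.6223, -0.0755, 0.2432]
orientation: [0.727, 0.687, 0.002, 0.003]
wrist_force: [0.6, -1.1, -0.9]
grip_width: 0.0089
grip_force: 25.0
```

```bash
python3 - <<'E'
from h import *
s=read_state();p=unit(s["tcp_pos"]);print(s["t"],p.round(4),(p-[-.1453,.0108,.0907]).round(4),s["wrist_force"],s["grip_width"],s["grip_force"])
E
```

```text
14.3167 [-0.1221  0.0105  0.2432] [ 0.0232 -0.0003  0.1525] [ 0.63658089 -1.07075934 -0.8984513 ] 0.0089407238803895 25.00857800245285
```

>>> carry_out(
  targets=[
    {"tx":0,"ty":0.0055,"tz":-0.0095,"rx":0,"ry":0,"rz":0,"gripper":0.005},
    {"tx":0,"ty":0.006,"tz":-0.0092,"rx":0,"ry":0,"rz":0,"gripper":0.005},
    {"tx":0,"ty":0.0064,"tz":-0.0089,"rx":0,"ry":0,"rz":0,"gripper":0.005},
    {"tx":0,"ty":0.0069,"tz":-0.0085,"rx":0,"ry":0,"rz":0,"gripper":0.005},
    {"tx":0,"ty":0.0073,"tz":-0.0082,"rx":0,"ry":0,"rz":0,"gripper":0.005},
    {"tx":0,"ty":0.004,"tz":-0.004,"rx":0,"ry":0,"rz":0,"gripper":0.005},
    {"tx":0,"ty":0.004,"tz":-0.004,"rx":0,"ry":0,"rz":0,"gripper":0.005},
    {"tx":0,"ty":0,"tz":0,"rx":0,"ry":0,"rz":0,"gripper":0.005},
  ],
)

```text
t: 14.98
tcp_pos: [0.6599, -0.0779, 0.294]
orientation: [0.727, 0.687, -0.0, 0.001]
wrist_force: [-5.9, -1.5, 5.2]
grip_width: 0.0095
grip_force: 25.0
```

```bash
python3 - <<'E'
from h import *
s=read_state();p=unit(s["tcp_pos"]);print(s["t"],p.round(4),(p-[-.1453,.0108,.0907]).round(4),s["wrist_force"],s["grip_width"],s["grip_force"])
img,K,T=cam("side");img=img.copy()
for q in(.9,1.0):
    M=R.from_euler('z',U[2]).as_matrix()
    print(q,proj(M@[.07-.219*np.cos(q-.197),0,.135+.219*np.sin(q-.197)]+[U[0],U[1],0],K,T).round(1))
save(img[100:320,140:400],"s7.png",2.7)
E
```

```text
14.9833 [-0.0844  0.0101  0.294 ] [ 0.0609 -0.0007  0.2033] [-5.91563334 -1.48519717  5.24703081] 0.009528633698574441 25.003520250320435
0.9 [248.2 113.9]
1.0 [241.7 105.8]
```

View pics/s7.png

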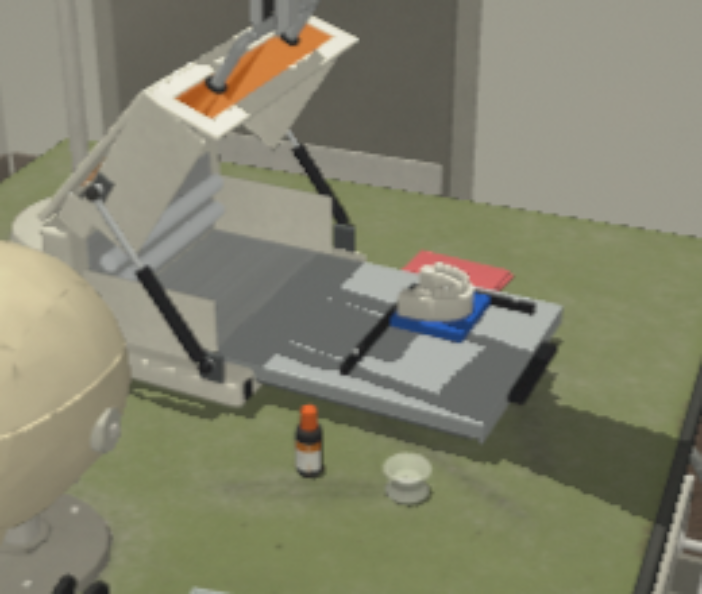

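The hatch is open to about 1.0 rad and held, with the cast still in its corner and the bystanders undisturbed. Now I'll ease it back.

>>> carry_out(
  targets=[
    {"tx":0,"ty":-0.0038,"tz":0.0039,"rx":0,"ry":0,"rz":0,"gripper":0.005},
    {"tx":0,"ty":-0.0038,"tz":0.0039,"rx":0,"ry":0,"rz":0,"gripper":0.005},
    {"tx":0,"ty":-0.0037,"tz":0.0041,"rx":0,"ry":0,"rz":0,"gripper":0.005},
    {"tx":0,"ty":-0.0036,"tz":0.0041,"rx":0,"ry":0,"rz":0,"gripper":0.005},
    {"tx":0,"ty":-0.0035,"tz":0.0042,"rx":0,"ry":0,"rz":0,"gripper":0.005},
    {"tx":0,"ty":-0.0034,"tz":0.0043,"rx":0,"ry":0,"rz":0,"gripper":0.005},
    {"tx":0,"ty":-0.0032,"tz":0.0044,"rx":0,"ry":0,"rz":0,"gripper":0.005},
    {"tx":0,"ty":-0.0032,"tz":0.0045,"rx":0,"ry":0,"rz":0,"gripper":0.005},
    {"tx":0,"ty":-0.003,"tz":0.0046,"rx":0,"ry":0,"rz":0,"gripper":0.005},
    {"tx":0,"ty":-0.003,"tz":0.0046,"rx":0,"ry":0,"rz":0,"gripper":0.005},
  ],
)

```text
t: 15.87
tcp_pos: [0.6254, -0.0755, 0.2488]
orientation: [0.727, 0.687, -0.0, 0.0]
wrist_force: [-4.3, -2.6, 3.0]
grip_width: 0.0093
grip_force: 25.0
```

>>> carry_out(
  targets=[
    {"tx":0,"ty":-0.0028,"tz":0.0047,"rx":0,"ry":0,"rz":0,"gripper":0.005},
    {"tx":0,"ty":-0.0027,"tz":0.0048,"rx":0,"ry":0,"rz":0,"gripper":0.005},
    {"tx":0,"ty":-0.001,"tz":0.002,"rx":0,"ry":0,"rz":0,"gripper":0.005},
    {"tx":0,"ty":0,"tz":0,"rx":0,"ry":0,"rz":0,"gripper":0.005},
    {"tx":0,"ty":0,"tz":0,"rx":0,"ry":0,"rz":0,"gripper":0.005},
    {"tx":0,"ty":0,"tz":0,"rx":0,"ry":0,"rz":0,"gripper":0.005},
    {"tx":0,"ty":0,"tz":0,"rx":0,"ry":0,"rz":0,"gripper":0.005},
    {"tx":0,"ty":0,"tz":0,"rx":0,"ry":0,"rz":0,"gripper":0.005},
    {"tx":0,"ty":0,"tz":0,"rx":0,"ry":0,"rz":0,"gripper":0.005},
  ],
)

```text
t: 16.62
tcp_pos: [0.6188, -0.0751, 0.2365]
orientation: [0.727, 0.687, -0.001, -0.001]
wrist_force: [-4.8, -2.0, 3.0]
grip_width: 0.0092
grip_force: 25.0
```

```bash
python3 - <<'E'
from h import *
s=read_state();p=unit(s["tcp_pos"]);print(s["t"],p.round(4),(p-[-.1453,.0108,.0907]).round(4),s["wrist_force"],s["grip_width"],s["grip_force"],np.abs(s["qd"]).max())
img,K,T=cam("side");img=img.copy();M=R.from_euler('z',U[2]).as_matrix()
def w(l):return M@l+[U[0],U[1],0]
for c,q in((( 255,0,0),.57),((0,255,0),.69),((0,0,255),.815)):
    for y in(-.058,.058):
        cv2.circle(img,tuple(proj(w([.07-.219*np.cos(q-.197),y,.135+.219*np.sin(q-.197)]),K,T).round().astype(int).tolist()),1,c,-1)
for q in("carrier_corner","stop_corner"): print(q,[(e["centre"],e["confidence"],unit(atz(e["centre"],K,T,.034)).round(4)) for e in spot_point(q,"side")[:1]])
save(img[100:320,140:400],"s8.png",2.7)
E
```

```text
16.6167 [-0.1256  0.0106  0.2365] [ 0.0197 -0.0002  0.1458] [-4.84914232 -1.95432604  2.9901797 ] 0.009239981719281806 24.97396945953369 0.0021841477430516697
carrier_corner [([296.8, 207.9], 0.58, array([-0.1862, -0.0707,  0.034 ]))]
stop_corner [([298.8, 205.1], 0.8, array([-0.1855, -0.0855,  0.034 ]))]
```

View pics/s8.png

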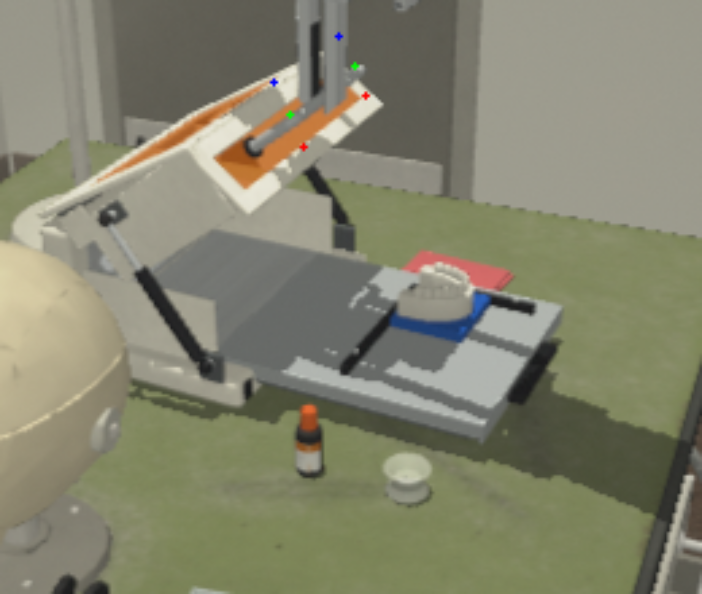

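The bar lies on the green markers (q≈0.69), everything is still, and the cast sits in its corner with the bystanders undisturbed. I'm handing in.

```bash
python3 -c "
from bench import *
print(hand_in())"
```

```text
the job is handed in; nothing more can be done
None
```

The job is handed in at about 17 s on the robot's clock: the plate is pressed into the corner of both stops, and the hatch went to about 1.0 rad and is now held still at about 0.69 rad, roughly 3 cm below balance, with the bottle, dish and wax undisturbed; no verdict came back.

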